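# Back the solder reel off one notch

## Robot

A 6-joint arm with a two-finger parallel gripper is mounted at the origin on a cart in front of the work surface, level with it; the furniture and walls round the work are solid. World frame = base frame: x ahead of the robot, y to its left, z up, the work surface at z = 0. Lengths are in m, angles in rad, forces in N, time in s.
With the tool pointing down it reaches from about 0.275 to 0.825 m from the base axis. Payload 4.9 kg.
Tool frame: the origin (TCP) lies on the mounting face of the last link; the fingertips stand 173 mm ahead of it and the grasp point (between the pads) lies 155 mm ahead of it (tcp_to_grasp is the distance from the TCP to the grasp point, in m); z points along the fingers, y is the line along which they close (so a half turn about z gives the same grasp; the last joint's range is limited). The gripper opens to 85 mm and grips with 20 to 120 N. Pads are 22 mm wide; open, the fingers measure 114 mm over their backs; the gripper's body (76 mm by 85 mm) begins 54 mm behind the grasp point. The pads swing forward as they close: fully open they stand 13 mm farther back than shut.
Start: joints at [0.97, 0.326, -0.193, 1.052, 0, 1.437], TCP at [0.248, 0.491, 0.405] pointing down, gripper open.
Joint ranges: [-2.65, 2.65], [-0.97, 1.79], [-1.3, 1.35], [-1.93, 2.1], [-1.47, 1.37], [-3.14, 3.14]. Speed limits (rad/s): [2.57, 2.57, 3.14, 3.14, 3.14, 3.14].

## Interface

Orientations are given as a unit quaternion [w, x, y, z].
In Python, from rig import * gives the robot as it stands. The module is installed in compiled form; this text tells all that it offers.
- The arm moves only by the tool drive_tool, never from a script. Its argument "plan" is a list of rows, each an object with "delta_pos": the shift along the tool's x, y, z in mm, a list of three; "roll": the turn about the tool's z in degrees; "jaw": the finger opening in mm, from 0 to 85.4. In form: [{"delta_pos": [tx, ty, tz], "roll": roll, "jaw": jaw}, ...]. A call has 1 to 20 rows; each row shifts and turns the commanded pose from where the row before left it, along the tool's axes as they then stand; what a row does not reach is not made up. A row lasts 1/12 s, in which the tool goes at most 41.7 mm and 7.16 degrees, less where a joint would pass 70% of its speed; a pose out of reach is approached as far as the arm can. A call with a gripper value outside its range is refused whole. The fingers move at their own pace and stop on an object; the grip force is fixed at half the most. Time passes only in rows, so rows that do not move let the fingers close. It gives the time, the measured TCP pose, the force, the opening and the grip force at its end, in the units of the state.
- get_state(): the state, without advancing time (a new reading comes with each control period).
- get_image(name): name is "side" or "top" or "wrist"; returns a dict with "pixels" (384x512x3 uint8, blue, green, red), "range_z" (384x512 float32, m along the optical axis (not along the pixel's ray), 0 where there is no reading), "intrinsics" (3x3 intrinsics, pixels), "D" ([k1, k2, p1, p2, k3] as OpenCV has them; the pictures are not rectified), "position" and "orientation" of the camera in the world. Camera axes: x right, y up, looking along -z (the intrinsics and any distortion apply to the point x, -y, -z); pixel columns grow to the right and rows downward; lengths in m; the calibration is good to about 2 mm. A picture is of the moment at which its call begins.
- finish_job(): hands the job in; it is judged then, once.
The state is a dict: "clock": time; "joint_pos": joint angles; "qd": joint speeds; "effort": joint torques, N m; "ee_pos": TCP position; "tcp_rot": TCP orientation; "wrist_force": force on the tool from outside, world axes, zero at the start; "ft_torque": the same for the moment, N m; "gripper_width": finger opening in m; "grip_force": force on a finger pad.
Only numpy, scipy, OpenCV 4.12 (cv2) and the standard library are available. Lean on these libraries where they do the work, as an engineer would, in place of code of your own. Each camera call takes 0.05 s, during which the arm holds its last target. There are 200 camera calls.

## Task

The reel of the solder dispenser is wound one notch too far. With a fingertip press down the pawl's tail until the pawl is lifted fully out of the ratchet wheel, then, with the pawl up, push the wheel backward by exactly one notch with its pegs (over the top to the robot's right), and finally press the top of the pawl down again until it is fully seated in that next notch. Only push and press, gently; do not squeeze, grip or lift anything, and leave the loose things round the dispenser where they are.

Things in the scene. Friction and masses are not known exactly. Their poses are not given: they have to be found in the camera images.
- dispenser: Solder dispenser screwed to the desk: grey base plate 110 x 205 x 12 mm with a toothed steel wheel facing the robot, a reel of solder behind it on the same axle and a dark rocking pawl at the right. Origin on the desk below the wheel's front face centre. Axes: x away from the robot along the axle, y left, z up. Base spans x -25 to 85, y -145 to 61 mm. Axle post behind: z to 104 mm at x 67 to 79.
- axle (a point): Centre of the wheel's front face, on the axle, 80 mm above the desk; the dispenser's axes. The wheel has 8 saw teeth, 96 mm across the tips, 80 mm across the roots, at x 0 to 12 mm; the reel behind is 55 mm across, x 14 to 62 mm. The pawl's post stands behind the pawl: x 16 to 26 mm, y -64 to -90 mm, top 31 mm above the axle.
- wheel (a joint): Turn of the wheel, rad; grows BACKWARD: clockwise seen from the robot, over the top to the robot's right (-y of the dispenser). One notch is 0.785. It stays where left (friction: 2.5 N at a peg). Starts at -0.25 to -0.05; a pawl seated in the first notch stops it at 0.0. In the next notch the seated pawl allows about 0.37 to 0.785; aim for the middle, 0.6.
- pawl (a joint): Angle of the pawl, rad: 0 fully seated in a notch (start), 0.34 fully lifted (end stop); its nose clears the teeth above about 0.15. It stays where it is left (friction about 0.06 N m; 1 to 2 N at the plates moves it).
- peg (a point): Middle (20 mm before the wheel's face) of the peg near the top at the start. Four pegs 90 degrees apart, black rods 10 mm thick, stick out 38 mm from the wheel toward the robot along the axle, 32 mm from the axle. At wheel value q this peg stands q - 0.20 rad clockwise from straight up, seen from the robot. Its frame turns with the wheel.
- pawl_tail (a point): Middle of the top of the pawl's tail plate, at the right end: 26 mm along x, 28 mm along y, 6 mm thick; top 108.5 mm above the desk when seated. It is 48 mm right of the pivot: pressed straight down about 16 mm it lifts the pawl fully. Its frame turns with the pawl.
- pawl_top (a point): Place to press on the flat plate (24 mm along x, 43 mm along y) above the pawl's nose: 14 mm from its right end, 39 mm left of the pivot. 135.5 mm above the desk when seated; lifted, the plate is tilted 0.34 rad and this point has moved about 14 mm up and 9 mm right. Pressing it straight down reseats the pawl. The pivot is 77 mm right of the axle, 99 mm above the desk.
- pawl_nose (a point): Centre of the pawl's rounded nose, 8 mm in diameter, which drops between the teeth of the wheel.
- transformer: Bystander: small mains transformer, 36 x 58 x 36 mm, loose, left of the dispenser. Origin under its centre.
- sample_pot: Bystander: black film pot, 33 mm across, 48 mm high, loose, left of the dispenser. Origin under its centre.
- battery_9v: Bystander: 9 V block battery lying, 49 x 26 x 17 mm, loose, in front of the dispenser. Origin under its centre.
- bnc_tee: Bystander: metal tee adapter, 29 x 42 x 14 mm, loose, in front of the dispenser. Origin under its centre.
- tape_roll: Bystander: roll of tape lying flat, 64 mm across, 19 mm high, loose, right of the dispenser. Origin under its centre.
- side_cutters: Bystander: side cutters, 49 x 130 x 9 mm, loose, on the right part of the desk. Origin under its centre.

How it is judged:
By the outcome, as a careful person would: the job done as asked, in the order asked, and still so for the second after the job is handed in, with the robot touching nothing.
It also fails if it takes over 42 s, if anything falls off the work surface, if the arm or the gripper's body presses on something with over 40 N, if the wrist force passes 120 N, or if a joint passes its speed limit or range.

## Working session

There is one attempt and no reset: what is moved stays moved. The work goes in short steps, Python scripts to look and compute and a tool call to move; the robot and the scene stay as the last step left them, time stands still between calls to the robot, and variables do not carry over. Pictures are saved under pics/ and viewed, at most 10 in all, crops included, and the job is handed in when it is done.

Besides the shell and the picture viewer there is one more tool, called by a JSON object that holds its "method" and its "body", one argument or row to a line. drive_tool: Moves the arm, as the interface text tells. Its arguments: {"type":"object","properties":{"plan":{"type":"array"}},"required":["plan"]}

```bash
mkdir -p pics; cat > h.py <<'E'
from rig import *
import numpy as np, cv2
from scipy.spatial.transform import Rotation as R
def rot(q): return R.from_quat([q[1],q[2],q[3],q[0]]).as_matrix()
def world(im,u,v,z=None):
    K=np.array(im["intrinsics"]);D=np.array(im["D"])
    p=cv2.undistortPoints(np.array([[[u,v]]],float),K,D)[0,0]
    d=im["range_z"][int(round(v)),int(round(u))] if z is None else z
    return rot(im["orientation"])@np.array([p[0]*d,-p[1]*d,-d])+np.array(im["position"])
E
python3 - <<'E'
from h import *
import pickle
s=get_state();print({k:np.round(s[k],3) for k in s})
for n in("side","top"):
    im=get_image(n);pickle.dump(im,open(n+".pkl","wb"));print(n,im["position"],im["orientation"],np.array(im["intrinsics"])[0])
    cv2.imwrite(f"pics/{n}0.png",cv2.resize(im["pixels"],(796,597),interpolation=cv2.INTER_CUBIC))
E
```

```text
{'clock': np.float64(0.0), 'joint_pos': array([ 0.97 ,  0.327, -0.194,  1.052, -0.   ,  1.437]), 'qd': array([0.   , 0.   , 0.001, 0.001, 0.001, 0.001]), 'effort': array([ 1.0000e-03, -4.4340e+01,  2.6244e+01,  1.6000e-02, -0.0000e+00,
       -0.0000e+00]), 'ee_pos': array([0.247, 0.491, 0.404]), 'tcp_rot': array([-0.   ,  0.231,  0.973, -0.001]), 'wrist_force': array([-0.266, -0.273,  1.665]), 'ft_torque': array([ 0.019, -0.002, -0.052]), 'grip_force': np.float64(0.0), 'gripper_width': np.float64(0.085)}
side [0.23430826 0.97844779 0.71680751] [-0.11561634 -0.06927647  0.50529801  0.85235412] [419.42867163   0.         254.54556702]
top [ 0.27508707 -0.06164595  1.42351313] [-0.69518474 -0.06548345  0.0705804   0.7123542 ] [469.07391847   0.         257.46696848]
```

View pics/side0.png

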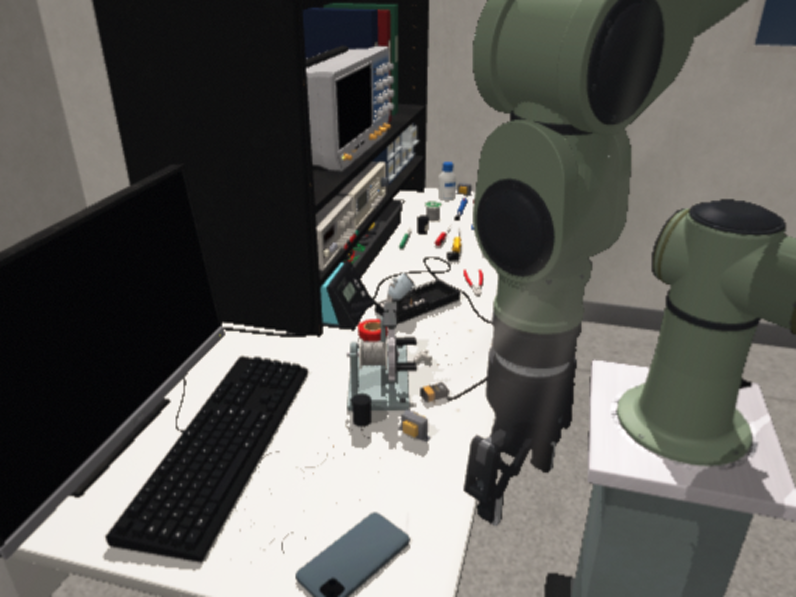

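View pics/top0.png

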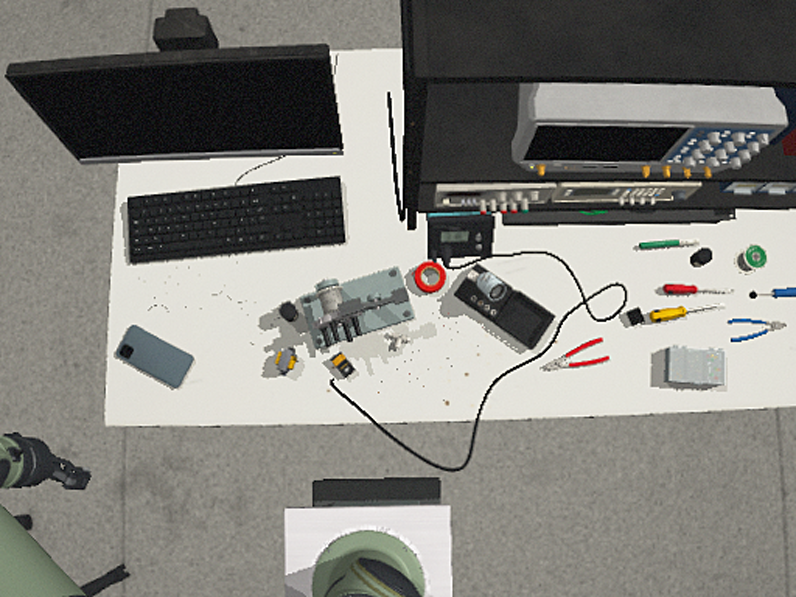

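The side view shows the dispenser around (380,365), with the pegs facing the robot. In the top view it is at about (355,305), yawed roughly 15–20°. The tape roll is at (430,277), the battery at (343,363) and the tee at (398,340). Next I'll enlarge the top view.

```bash
python3 - <<'E'
from h import *
import pickle
im=pickle.load(open("top.pkl","rb"))
c=im["pixels"][160:250,170:290];cv2.imwrite("pics/topc.png",cv2.resize(c,None,fx=6.6,fy=6.6,interpolation=cv2.INTER_CUBIC))
im=pickle.load(open("side.pkl","rb"))
c=im["pixels"][185:285,210:310];cv2.imwrite("pics/sidec.png",cv2.resize(c,None,fx=6,fy=6,interpolation=cv2.INTER_CUBIC))
E
```

```text
(no output)
```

View pics/topc.png

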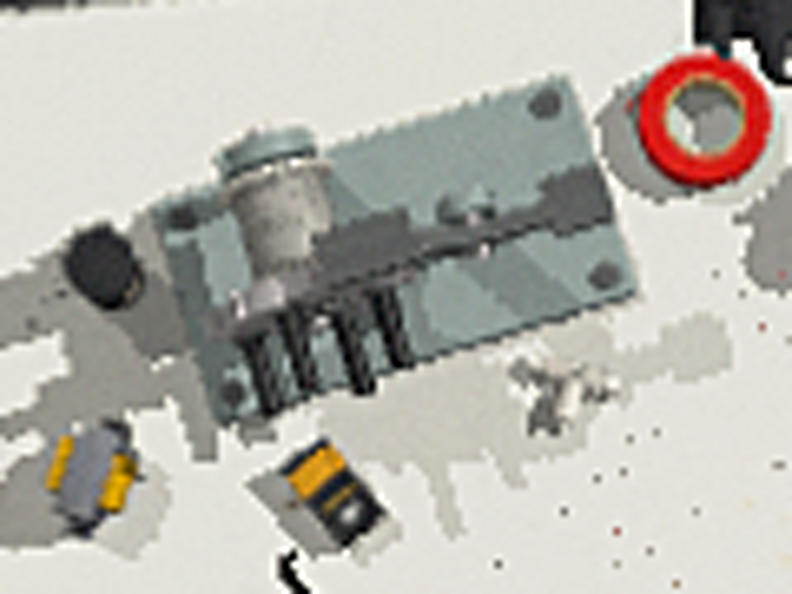

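View pics/sidec.png

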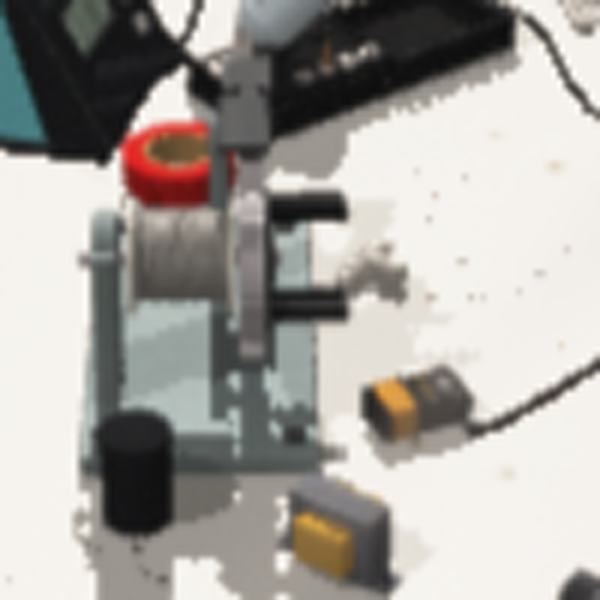

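The top crop shows base corners at (570,75), (637,295), (218,425) and (155,205). Peg tips are at (270,410), (308,390), (365,388) and (402,360). The pawl's tail plate ends near (610,195). In the side crop the top peg runs from (272,207) to (347,205).

```bash
cat >> h.py <<'E'
from scipy.optimize import least_squares
def ray(im,u,v):
    p=cv2.undistortPoints(np.array([[[u,v]]],float),np.array(im["intrinsics"]),np.array(im["D"]))[0,0]
    return np.array(im["position"]),rot(im["orientation"])@np.array([p[0],-p[1],-1])
def plane(im,u,v,z):
    o,d=ray(im,u,v);return o+d*(z-o[2])/d[2]
def proj(im,P):
    c=(np.atleast_2d(P)-np.array(im["position"]))@rot(im["orientation"]);c=c*[1,-1,-1]
    return cv2.projectPoints(c,np.zeros(3),np.zeros(3),np.array(im["intrinsics"]),np.array(im["D"]))[0][:,0]
def tri(obs):
    A=np.zeros((3,3));b=np.zeros(3)
    for im,u,v in obs:
        o,d=ray(im,u,v);d=d/np.linalg.norm(d);M=np.eye(3)-np.outer(d,d);A+=M;b+=M@o
    return np.linalg.solve(A,b)
E
python3 - <<'E'
from h import *
import pickle
T=pickle.load(open("top.pkl","rb"));S=pickle.load(open("side.pkl","rb"))
ct=lambda u,v:(170+(u+.5)/6.6-.5,160+(v+.5)/6.6-.5)
cs=lambda u,v:(210+(u+.5)/6-.5,185+(v+.5)/6-.5)
W=np.array([plane(T,*ct(*p),.012) for p in[(570,75),(637,295),(218,425),(155,205)]])
for p in[(500,260),(300,410),(200,340)]:print("basez",world(T,*ct(*p)))
M=np.array([[85,-145],[-25,-145],[-25,61],[85,61]])/1000
f=lambda a:((M@np.array([[np.cos(a[2]),np.sin(a[2])],[-np.sin(a[2]),np.cos(a[2])]]))+a[:2]-W[:,:2]).ravel()
r=least_squares(f,[.5,0,.3]);print(r.x,np.round(r.fun*1000,1))
a=r.x;Rz=R.from_euler('z',a[2]).as_matrix();D=lambda x,y,z:Rz@np.array([x,y,z])/1000+[a[0],a[1],0]
for q in(-.25,-.15,-.05):
  for k in range(4):
    t=q-.2+k*np.pi/2;P=D(-38,-32*np.sin(t),80+32*np.cos(t))
    u,v=proj(T,P)[0];us,vs=proj(S,P)[0];print(q,k,(u+.5-170)*6.6,(v+.5-160)*6.6,"side",(us+.5-210)*6,(vs+.5-185)*6)
for n,P in(("tail",D(13+0,-125,108.5)),("top",D(6,-38-0,135.5))):
    print(n,P,(proj(T,P)[0]+.5-[170,160])*6.6,(proj(S,P)[0]+.5-[210,185])*6)
for p in[(580,195),(560,200),(360,240),(390,225),(600,200)]:
    w=world(T,*ct(*p));print(p,w,(w-[a[0],a[1],0])@Rz*1000)
E
```

```text
basez [ 0.52864797 -0.03769973  0.01292765]
basez [4.62530530e-01 5.66298118e-02 1.75253516e-04]
basez [0.49412653 0.10132365 0.0147922 ]
[0.49465974 0.04284561 0.2804604 ] [ 0.4 -0.7 -0.1 -2.7 -1.1  1.1  0.8  2.4]
-0.25 0 304.7942794427882 396.3454522631166 side 354.56532642123125 213.79886419444074
-0.25 1 401.9461425895391 371.73324051738683 side 350.4856704659205 191.66109723366662
-0.25 2 375.05349119108445 395.0935029953025 side 350.4176988076073 285.6624823069036
-0.25 3 280.5628575960743 419.21301631473733 side 354.468572582732 311.34149876981166
-0.15 0 311.13680219547604 393.92063004582775 side 354.3480934028928 207.9475561646018
-0.15 1 405.03901714083736 371.8410730385213 side 350.2963458726913 195.60075437188073
-0.15 2 368.9245454784462 397.4169773756537 side 350.6191821462836 291.3969993855642
-0.15 3 277.25638954248194 419.20649731227775 side 354.67364334075774 307.51888055790073
-0.05 0 317.79109722856435 391.5102069990969 side 354.11228856937316 202.55169760814272
-0.05 1 407.47166917451216 372.1881835506032 side 350.12883193867356 200.06243709496027
-0.05 2 362.5284117443738 399.7202569407564 side 350.83929370469195 296.75133589802317
-0.05 3 274.56566333901543 418.96646755331534 side 354.85685165852885 303.0990052033371
tail [ 0.54175156 -0.07367203  0.1085    ] [578.34585594 189.87182211] [241.1910498  65.2000939]
top [0.51094363 0.00799113 0.1355    ] [387.4037311  253.07152574] [255.9133794  105.33651403]
(580, 195) [ 0.53930817 -0.07454681  0.10817002] [  10.40993501 -125.16427117  108.17001686]
(560, 200) [ 0.53788496 -0.06583906  0.10526806] [  11.45262353 -116.40280672  105.26805697]
(360, 240) [0.5175287  0.01962267 0.13067039] [ 15.54735959 -28.64565862 130.67039342]
(390, 225) [0.52387611 0.00682347 0.12982574] [ 18.10397713 -42.70172439 129.82573532]
(600, 200) [ 0.53732328 -0.08318991  0.10600487] [   6.11020425 -132.92025868  106.00487233]
```

The dispenser frame is about (0.498, 0.043) with yaw 0.28, and the wheel is at about -0.15. I'll align the tool so that tool x is the dispenser's left and tool y points away from the robot. With the jaw shut, I'll then go above the tail.

{"method": "drive_tool", "body": {
  "plan": [
    {"delta_pos":[0,0,0],"roll":6.75,"jaw":0},
    {"delta_pos":[0,0,0],"roll":6.75,"jaw":0},
    {"delta_pos":[0,0,0],"roll":6.75,"jaw":0},
    {"delta_pos":[0,0,0],"roll":6.75,"jaw":0},
    {"delta_pos":[0,0,0],"roll":6.75,"jaw":0},
    {"delta_pos":[0,0,0],"roll":6.75,"jaw":0},
    {"delta_pos":[0,0,0],"roll":6.7,"jaw":0},
    {"delta_pos":[0,0,0],"roll":0,"jaw":0}
  ]
}}

```text
clock: 0.77
ee_pos: [0.2474, 0.491, 0.4042]
tcp_rot: [0.0, 0.602, 0.798, -0.0]
wrist_force: [-0.3, -0.8, -0.8]
gripper_width: -0.0
grip_force: 0.0
```

{"method": "drive_tool", "body": {
  "plan": [
    {"delta_pos":[-37,7.25,0],"roll":0,"jaw":0},
    {"delta_pos":[-37,7.25,0],"roll":0,"jaw":0},
    {"delta_pos":[-37,7.25,0],"roll":0,"jaw":0},
    {"delta_pos":[-37,7.25,0],"roll":0,"jaw":0},
    {"delta_pos":[-37,7.25,0],"roll":0,"jaw":0},
    {"delta_pos":[-37,7.25,0],"roll":0,"jaw":0},
    {"delta_pos":[-37,7.25,0],"roll":0,"jaw":0},
    {"delta_pos":[-37,7.25,0],"roll":0,"jaw":0},
    {"delta_pos":[-37,7.25,0],"roll":0,"jaw":0},
    {"delta_pos":[-37,7.25,0],"roll":0,"jaw":0},
    {"delta_pos":[-37,7.25,0],"roll":0,"jaw":0},
    {"delta_pos":[-37,7.25,0],"roll":0,"jaw":0},
    {"delta_pos":[-37,7.25,0],"roll":0,"jaw":0},
    {"delta_pos":[-37,7.25,0],"roll":0,"jaw":0},
    {"delta_pos":[-37,7.25,0],"roll":0,"jaw":0},
    {"delta_pos":[-37,7.25,0],"roll":0,"jaw":0},
    {"delta_pos":[-36,7,0],"roll":0,"jaw":0},
    {"delta_pos":[0,0,0],"roll":0,"jaw":0},
    {"delta_pos":[0,0,0],"roll":0,"jaw":0}
  ]
}}

```text
clock: 2.35
ee_pos: [0.5398, -0.08, 0.404]
tcp_rot: [-0.0, 0.602, 0.799, -0.0]
wrist_force: [-1.1, 0.4, -0.4]
gripper_width: -0.0
grip_force: 0.0
```

```bash
python3 - <<'E'
from h import *
import pickle
s=get_state();print({k:np.round(s[k],4) for k in s})
print(rot(s["tcp_rot"]).round(3))
im=get_image("wrist");pickle.dump(im,open("w1.pkl","wb"));print(im["position"],rot(im["orientation"]).round(2))
cv2.imwrite("pics/w1.png",cv2.resize(im["pixels"],(796,597),interpolation=cv2.INTER_CUBIC))
E
```

```text
{'clock': np.float64(2.35), 'joint_pos': array([-2.8250e-01,  3.1910e-01, -2.0460e-01,  1.0481e+00,  2.0000e-04,
        1.0088e+00]), 'qd': array([ 0.0443, -0.0273, -0.041 ,  0.0119,  0.0093,  0.0147]), 'effort': array([ -1.4548, -43.3248,  27.258 ,  -0.3492,  -0.1196,  -0.0458]), 'ee_pos': array([ 0.5398, -0.08  ,  0.404 ]), 'tcp_rot': array([-5.000e-04,  6.017e-01,  7.987e-01, -1.000e-04]), 'wrist_force': array([-1.1088,  0.3692, -0.3914]), 'ft_torque': array([ 0.0018,  0.0095, -0.0503]), 'grip_force': np.float64(0.0), 'gripper_width': np.float64(-0.0)}
[[-0.276  0.961 -0.001]
 [ 0.961  0.276  0.   ]
 [ 0.001 -0.001 -1.   ]]
[ 5.17986779e-01 -2.00763292e-04  3.74066658e-01] [[ 0.96 -0.26 -0.09]
 [ 0.28  0.91  0.31]
 [-0.   -0.32  0.95]]
```

View pics/w1.png

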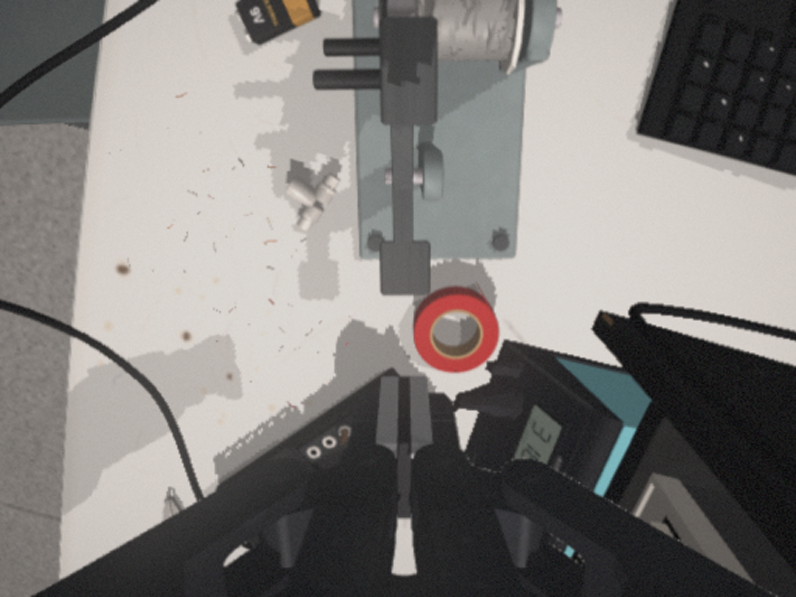

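In the wrist view the tail plate spans (381–431, 241–295) and the pawl's top plate has its right edge at v=125 across u=385–437. The fingertips are at (379–430, 377). The top pegs have tips at (325,47) and (315,79).

```bash
python3 - <<'E'
from h import *
import pickle
im=pickle.load(open("w1.pkl","rb"));k=512/796
s=lambda u,v:((u+.5)*k-.5,(v+.5)*k-.5)
th=.2801;Rz=R.from_euler('z',th).as_matrix();o=np.array([.498,.0428,0])
Td=lambda w:((w-o)@Rz*1000).round(1)
for n,u,v,z in(("tail c",406,268,.1085),("tail l",381,268,.1085),("tail r",431,268,.1085),("tail far",406,295,.1085),("top R-l",385,125,.1355),("top R-r",437,125,.1355),("base l",361,257,.012),("base r",517,257,.012),("pegtip near",315,79,.091),("pegtip up",325,47,.111)):
    w=plane(im,*s(u,v),z);d=world(im,*s(u,v));print(n,w.round(4),Td(w),"depth",Td(d))
print(Td(np.array([.5398,-.08,.231])), Td(tri([(im,*s(405,377))])) if 0 else proj(im,np.array([[.5398,-.08,.231]]))/k)
T=pickle.load(open("top.pkl","rb"))
ct=lambda u,v:(170+(u+.5)/6.6-.5,160+(v+.5)/6.6-.5)
w=tri([(im,*s(406,268)),(T,*ct(577,197))]);print("tri tail",w,Td(w))
E
```

```text
tail c [ 0.5395 -0.0722  0.1085] [   8.1 -122.   108.5] depth [   8.1 -121.6  109.7]
tail l [ 0.5271 -0.0757  0.1085] [  -4.8 -122.   108.5] depth [  -4.8 -122.   108.5]
tail r [ 0.5519 -0.0686  0.1085] [  21.  -122.   108.5] depth [  26.5 -152.3    1.5]
tail far [ 0.5436 -0.0864  0.1085] [   8.1 -136.7  108.5] depth [   8.4 -173.4    0.2]
top R-l [ 0.511  -0.006   0.1355] [ -1.  -50.5 135.5] depth [ -1.  -50.5 136.3]
top R-r [5.325e-01 1.000e-04 1.355e-01] [ 21.3 -50.5 135.5] depth [ 28.6 -52.5  11.7]
base l [ 0.5148 -0.0993  0.012 ] [ -23.2 -141.2   12. ] depth [ -23.1 -141.2   12.2]
base r [ 0.62   -0.0691  0.012 ] [  86.3 -141.3   12. ] depth [  88.7 -144.     1.4]
pegtip near [0.4701 0.0049 0.091 ] [-37.3 -28.7  91. ] depth [-36.7 -29.   94.4]
pegtip up [0.4746 0.0193 0.111 ] [-28.9 -16.1 111. ] depth [-36.7  -9.6  54.9]
[   6.2 -129.6  231. ] [[400.75735195 401.32123894]]
tri tail [ 0.53963124 -0.07338167  0.10362386] [   7.9 -123.2  103.6]
```

{"method": "drive_tool", "body": {
  "plan": [
    {"delta_pos":[5,2,28],"roll":0,"jaw":0},
    {"delta_pos":[0,0,30],"roll":0,"jaw":0},
    {"delta_pos":[0,0,30],"roll":0,"jaw":0},
    {"delta_pos":[0,0,22],"roll":0,"jaw":0},
    {"delta_pos":[0,0,6],"roll":0,"jaw":0},
    {"delta_pos":[0,0,2],"roll":0,"jaw":0},
    {"delta_pos":[0,0,2],"roll":0,"jaw":0},
    {"delta_pos":[0,0,2],"roll":0,"jaw":0},
    {"delta_pos":[0,0,2],"roll":0,"jaw":0},
    {"delta_pos":[0,0,2],"roll":0,"jaw":0}
  ]
}}

```text
clock: 3.23
ee_pos: [0.5407, -0.0732, 0.28]
tcp_rot: [0.002, 0.601, 0.799, 0.0]
wrist_force: [0.1, -1.6, 1.7]
gripper_width: -0.0001
grip_force: 1.1
```

{"method": "drive_tool", "body": {
  "plan": [
    {"delta_pos":[0,0,1.5],"roll":0,"jaw":0},
    {"delta_pos":[0,0,1.5],"roll":0,"jaw":0},
    {"delta_pos":[0,0,1.5],"roll":0,"jaw":0},
    {"delta_pos":[0,0,0],"roll":0,"jaw":0}
  ]
}}

```text
clock: 3.57
ee_pos: [0.5402, -0.0731, 0.2743]
tcp_rot: [0.0, 0.602, 0.799, 0.0]
wrist_force: [1.2, -1.0, -0.0]
gripper_width: -0.0
grip_force: 1.0
```

{"method": "drive_tool", "body": {
  "plan": [
    {"delta_pos":[0,0,1.5],"roll":0,"jaw":0},
    {"delta_pos":[0,0,1.5],"roll":0,"jaw":0},
    {"delta_pos":[0,0,1.5],"roll":0,"jaw":0},
    {"delta_pos":[0,0,0],"roll":0,"jaw":0},
    {"delta_pos":[0,0,0],"roll":0,"jaw":0}
  ]
}}

```text
clock: 3.98
ee_pos: [0.5397, -0.0728, 0.2694]
tcp_rot: [-0.0, 0.601, 0.799, -0.0]
wrist_force: [1.3, -1.4, 0.8]
gripper_width: 0.0003
grip_force: 0.7
```

```bash
python3 - <<'E'
from h import *
import pickle
im=get_image("wrist");pickle.dump(im,open("w2.pkl","wb"))
cv2.imwrite("pics/w2.png",cv2.resize(im["pixels"],(796,597),interpolation=cv2.INTER_CUBIC));print(get_state()["wrist_force"])
E
```

```text
[ 0.67061231 -1.53797079  0.9635625 ]
```

View pics/w2.png

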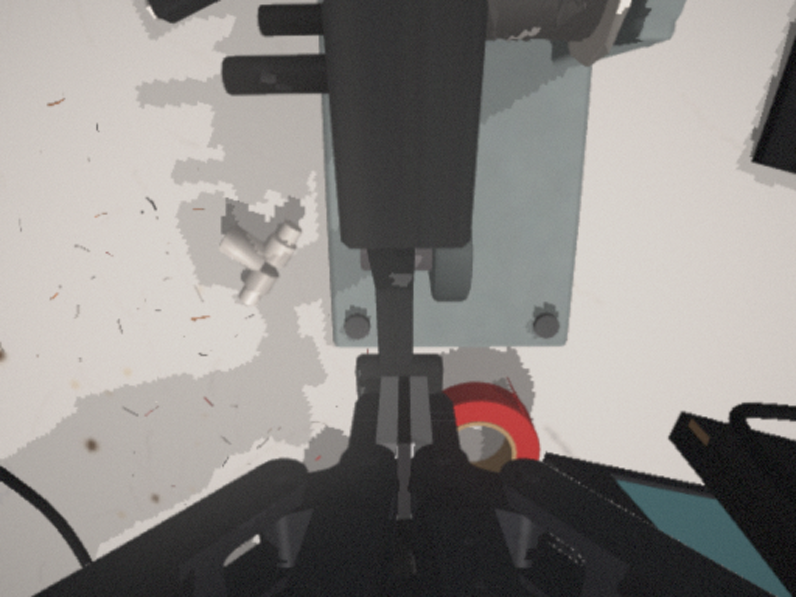

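The finger is on the tail at (405,380) and the top plate is tilting up, so the pawl is lifting. I'll continue to the stop.

{"method": "drive_tool", "body": {
  "plan": [
    {"delta_pos":[0,0,1.5],"roll":0,"jaw":0},
    {"delta_pos":[0,0,1],"roll":0,"jaw":0},
    {"delta_pos":[0,0,0],"roll":0,"jaw":0},
    {"delta_pos":[0,0,0],"roll":0,"jaw":0}
  ]
}}

```text
clock: 4.37
ee_pos: [0.5397, -0.0727, 0.2682]
tcp_rot: [-0.0, 0.601, 0.799, 0.0]
wrist_force: [-2.1, 0.0, 10.7]
gripper_width: -0.0
grip_force: 5.1
```

{"method": "drive_tool", "body": {
  "plan": [
    {"delta_pos":[0,0,1],"roll":0,"jaw":0},
    {"delta_pos":[0,0,0],"roll":0,"jaw":0},
    {"delta_pos":[0,0,0],"roll":0,"jaw":0}
  ]
}}

```text
clock: 4.62
ee_pos: [0.5397, -0.0727, 0.2679]
tcp_rot: [0.0, 0.601, 0.799, 0.0]
wrist_force: [-3.3, 0.9, 17.1]
gripper_width: -0.0001
grip_force: 7.7
```

{"method": "drive_tool", "body": {
  "plan": [
    {"delta_pos":[0,0,1],"roll":0,"jaw":0},
    {"delta_pos":[0,0,0],"roll":0,"jaw":0},
    {"delta_pos":[0,0,0],"roll":0,"jaw":0}
  ]
}}

```text
clock: 4.87
ee_pos: [0.5396, -0.0727, 0.2677]
tcp_rot: [0.0, 0.601, 0.799, 0.0]
wrist_force: [-6.1, 1.6, 23.2]
gripper_width: 0.0004
grip_force: 10.3
```

At the stop: the height is as predicted and the force is rising. Now I retreat, go left of the top peg, and look.

{"method": "drive_tool", "body": {
  "plan": [
    {"delta_pos":[0,0,-10],"roll":0,"jaw":0},
    {"delta_pos":[0,0,-32],"roll":0,"jaw":0},
    {"delta_pos":[0,0,-33],"roll":0,"jaw":0},
    {"delta_pos":[0,0,-30],"roll":0,"jaw":0},
    {"delta_pos":[32,-27,0],"roll":0,"jaw":0},
    {"delta_pos":[33,0,0],"roll":0,"jaw":0},
    {"delta_pos":[33,0,0],"roll":0,"jaw":0},
    {"delta_pos":[33,0,0],"roll":0,"jaw":0},
    {"delta_pos":[32,0,0],"roll":0,"jaw":0},
    {"delta_pos":[0,0,0],"roll":0,"jaw":0},
    {"delta_pos":[0,0,0],"roll":0,"jaw":0},
    {"delta_pos":[0,0,0],"roll":0,"jaw":0}
  ]
}}

```text
clock: 5.87
ee_pos: [0.4689, 0.0761, 0.37]
tcp_rot: [-0.0, 0.601, 0.799, -0.0]
wrist_force: [0.8, 1.2, -0.2]
gripper_width: -0.0002
grip_force: 0.0
```

```bash
python3 - <<'E'
from h import *
import pickle
im=get_image("wrist");pickle.dump(im,open("w3.pkl","wb"))
cv2.imwrite("pics/w3.png",cv2.resize(im["pixels"],(796,597),interpolation=cv2.INTER_CUBIC))
E
```

```text
(no output)
```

View pics/w3.png

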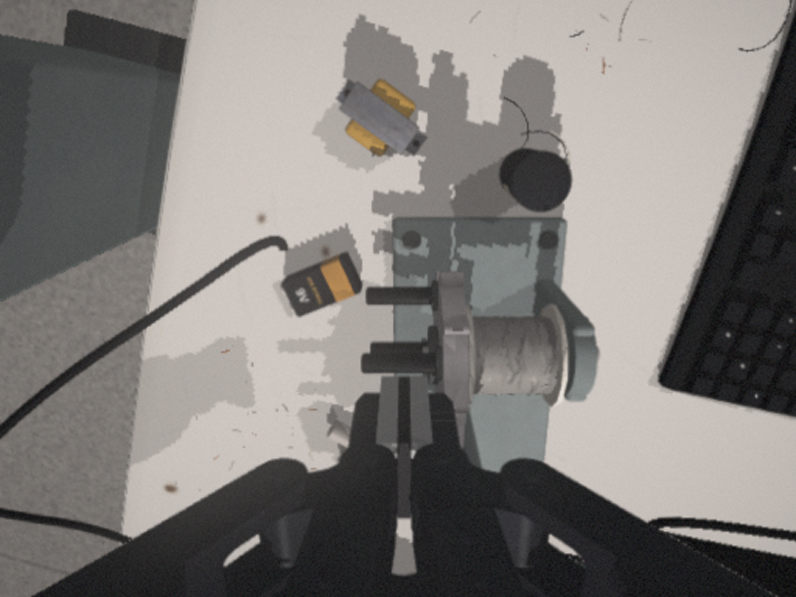

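The wrist view shows the top peg running from (363,363) to (437,363) and the left peg tip at (370,296). The fingertips are at (405,378).

```bash
python3 - <<'E'
from h import *
import pickle
im=pickle.load(open("w3.pkl","rb"));k=512/796
s=lambda u,v:((u+.5)*k-.5,(v+.5)*k-.5)
Rz=R.from_euler('z',.2801).as_matrix();o=np.array([.4992,.0458,0])
Td=lambda w:((w-o)@Rz*1000).round(1)
for u,v,z in((363,363,.110),(400,363,.110),(370,296,.069),(400,296,.069)):
    print(Td(plane(im,*s(u,v),z)),"depth",Td(world(im,*s(u,v))))
for q in(-.25,-.15,-.05):
  D=lambda x,y,z:Rz@np.array([x,y,z])/1000+o
  print(q,[(proj(im,D(-38,-32*np.sin(t),80+32*np.cos(t)))[0]/k).round(0) for t in(q-.2,q-.2-np.pi/2,q-.2-np.pi)])
s=get_state();print(Td(np.array(s["ee_pos"])))
E
```

```text
[-39.4   7.9 110. ] depth [-39.   10.5 115.2]
[-21.8   7.9 110. ] depth [-21.7  10.4 115. ]
[-38.2  27.7  69. ] depth [-37.7  29.8  75.1]
[-22.   27.7  69. ] depth [-22.   29.8  75.2]
-0.25 [array([366., 350.]), array([370., 292.]), array([373., 352.])]
-0.15 [array([366., 357.]), array([370., 292.]), array([373., 347.])]
-0.05 [array([366., 364.]), array([370., 292.]), array([373., 342.])]
[-20.6  37.  370. ]
```

{"method": "drive_tool", "body": {
  "plan": [
    {"delta_pos":[0,0,30],"roll":0,"jaw":0},
    {"delta_pos":[0,0,30],"roll":0,"jaw":0},
    {"delta_pos":[0,0,25],"roll":0,"jaw":0},
    {"delta_pos":[0,0,12],"roll":0,"jaw":0},
    {"delta_pos":[0,0,0],"roll":0,"jaw":0},
    {"delta_pos":[-4,0,0],"roll":0,"jaw":0},
    {"delta_pos":[-3,0,0],"roll":0,"jaw":0},
    {"delta_pos":[-2,0,0],"roll":0,"jaw":0},
    {"delta_pos":[-2,0,0],"roll":0,"jaw":0},
    {"delta_pos":[-2,0,0],"roll":0,"jaw":0},
    {"delta_pos":[-2,0,0],"roll":0,"jaw":0},
    {"delta_pos":[-2,0,0],"roll":0,"jaw":0},
    {"delta_pos":[-2,0,0],"roll":0,"jaw":0},
    {"delta_pos":[-2,0,0],"roll":0,"jaw":0},
    {"delta_pos":[0,0,0],"roll":0,"jaw":0}
  ]
}}

```text
clock: 7.17
ee_pos: [0.4752, 0.0558, 0.2736]
tcp_rot: [0.0, 0.601, 0.799, 0.0]
wrist_force: [-0.1, 4.0, 2.3]
gripper_width: 0.0002
grip_force: 1.5
```

{"method": "drive_tool", "body": {
  "plan": [
    {"delta_pos":[-2,0,0],"roll":0,"jaw":0},
    {"delta_pos":[-2,0,0],"roll":0,"jaw":0},
    {"delta_pos":[-2,0,0],"roll":0,"jaw":0},
    {"delta_pos":[-2,0,0],"roll":0,"jaw":0},
    {"delta_pos":[-1.5,0,0],"roll":0,"jaw":0},
    {"delta_pos":[-1,0,0],"roll":0,"jaw":0},
    {"delta_pos":[0,0,0],"roll":0,"jaw":0},
    {"delta_pos":[0,0,0],"roll":0,"jaw":0}
  ]
}}

```text
clock: 7.83
ee_pos: [0.4778, 0.0455, 0.273]
tcp_rot: [0.0, 0.602, 0.799, -0.0]
wrist_force: [1.0, 1.5, -0.5]
gripper_width: -0.0
grip_force: 0.6
```

```bash
python3 - <<'E'
from h import *
import pickle
im=get_image("wrist");pickle.dump(im,open("w4.pkl","wb"))
cv2.imwrite("pics/w4.png",cv2.resize(im["pixels"],(796,597),interpolation=cv2.INTER_CUBIC))
s=get_state();Rz=R.from_euler('z',.2801).as_matrix();print((s["ee_pos"]-np.array([.4992,.0458,0]))@Rz*1000)
E
```

```text
[-20.67133204   5.70113085 272.99904401]
```

View pics/w4.png

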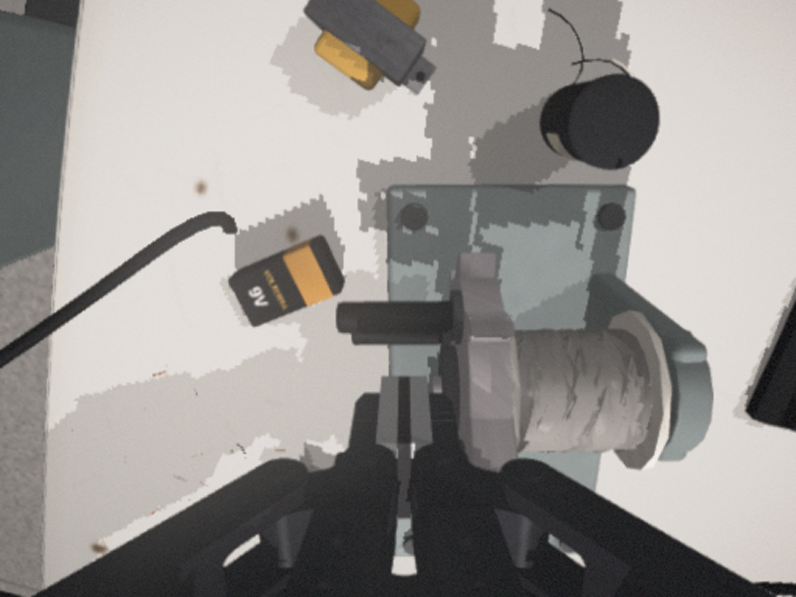

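The wheel has turned. The left peg's upper tip is now at (340,318) with its shaft at v≈318, and the bottom peg shows at v≈338. I'll estimate q from those.

```bash
python3 - <<'E'
from h import *
import pickle
im=pickle.load(open("w4.pkl","rb"));k=512/796
s=lambda u,v:((u+.5)*k-.5,(v+.5)*k-.5)
Rz=R.from_euler('z',.2801).as_matrix();o=np.array([.4992,.0458,0])
Td=lambda w:((w-o)@Rz*1000).round(1)
for v in range(302,334,4): print(v,Td(world(im,*s(400,v))))
D=lambda x,y,z:Rz@np.array([x,y,z])/1000+o
for q in(.3,.4,.5,.6,.7):
  print(q,[(proj(im,D(-38,-32*np.sin(t),80+32*np.cos(t)))[0]/k).round(0) for t in(q-.2-np.pi/2,q-.2-np.pi)])
E
```

```text
302 [-20.8  34.6  91.5]
306 [-20.8  33.6  92.3]
310 [-20.8  32.4  92.5]
314 [-20.8  31.8  94.2]
318 [-20.8  30.5  94.1]
322 [-20.8  29.7  95.4]
326 [-20.8  28.1  94.6]
330 [-20.8  26.6  94.2]
0.3 [array([346., 301.]), array([358., 340.])]
0.4 [array([345., 306.]), array([357., 333.])]
0.5 [array([344., 312.]), array([357., 326.])]
0.6 [array([343., 319.]), array([356., 320.])]
0.7 [array([342., 327.]), array([356., 315.])]
```

q is about 0.52 by both estimates, so I'll push 2.5 mm more. Then I back off left, rise, and go above the lifted pawl's top plate.

{"method": "drive_tool", "body": {
  "plan": [
    {"delta_pos":[-1.5,0,0],"roll":0,"jaw":0},
    {"delta_pos":[-1,0,0],"roll":0,"jaw":0},
    {"delta_pos":[0,0,0],"roll":0,"jaw":0},
    {"delta_pos":[0,0,0],"roll":0,"jaw":0}
  ]
}}

```text
clock: 8.22
ee_pos: [0.4782, 0.0435, 0.2729]
tcp_rot: [-0.0, 0.601, 0.799, -0.0]
wrist_force: [0.9, 2.7, -1.4]
gripper_width: -0.0003
grip_force: 1.5
```

{"method": "drive_tool", "body": {
  "plan": [
    {"delta_pos":[4,0,0],"roll":0,"jaw":0},
    {"delta_pos":[1,0,0],"roll":0,"jaw":0},
    {"delta_pos":[0,0,-20],"roll":0,"jaw":0},
    {"delta_pos":[0,0,-35],"roll":0,"jaw":0},
    {"delta_pos":[0,0,-35],"roll":0,"jaw":0},
    {"delta_pos":[0,0,0],"roll":0,"jaw":0},
    {"delta_pos":[0,0,0],"roll":0,"jaw":0}
  ]
}}

```text
clock: 8.8
ee_pos: [0.478, 0.0481, 0.3654]
tcp_rot: [0.003, 0.601, 0.799, 0.001]
wrist_force: [-0.1, -0.3, 0.1]
gripper_width: 0.0001
grip_force: 0.0
```

```bash
python3 - <<'E'
from h import *
s=get_state();Rz=R.from_euler('z',.2801).as_matrix();o=np.array([.4992,.0458,0]);print((s["ee_pos"]-o)@Rz*1000)
im=get_image("wrist");k=512/796
D=lambda x,y,z:Rz@np.array([x,y,z])/1000+o
for q in(.4,.5,.6,.7):
  print(q,[(proj(im,D(-38,-32*np.sin(t),80+32*np.cos(t)))[0]).round(0) for t in(q-.2,q-.2-np.pi/2)])
cv2.imwrite("pics/w5.png",cv2.resize(im["pixels"],(796,597),interpolation=cv2.INTER_CUBIC))
for c in (400,):
  u=c*k
  for v in range(300,376,4):
    print(v,((world(im,u,v*k)-o)@Rz*1000).round(1))
E
```

```text
[-19.75699599   8.06226435 365.39649965]
0.4 [array([231., 217.]), array([232., 157.])]
0.5 [array([231., 220.]), array([232., 159.])]
0.6 [array([231., 224.]), array([231., 161.])]
0.7 [array([232., 226.]), array([231., 164.])]
300 [-19.5 -23.3  12.9]
304 [-19.5 -26.   13. ]
308 [-19.5 -29.   12.3]
312 [-19.5 -31.2  13.7]
316 [-19.5 -33.8  14.1]
320 [-19.5 -37.1  12.7]
324 [-19.5 -39.7  13.2]
328 [-19.5 -42.1  14.3]
332 [-19.5 -45.7  12.5]
336 [-19.5 -48.3  13. ]
340 [-19.2  -7.1 113. ]
344 [-19.2  -8.6 114.2]
348 [-19.2 -10.1 115.3]
352 [-19.2 -12.1 115.3]
356 [-19.2 -13.6 116.3]
360 [-19.6 -66.6  11.3]
364 [-19.6 -68.8  12.6]
368 [-19.6 -71.7  13. ]
372 [-19.6 -74.3  13.6]
```

q≈0.59. Now the top plate.

{"method": "drive_tool", "body": {
  "plan": [
    {"delta_pos":[-25,13,0],"roll":0,"jaw":0},
    {"delta_pos":[-24,13,0],"roll":0,"jaw":0},
    {"delta_pos":[0,0,0],"roll":0,"jaw":0},
    {"delta_pos":[0,0,20],"roll":0,"jaw":0},
    {"delta_pos":[0,0,8],"roll":0,"jaw":0},
    {"delta_pos":[0,0,2],"roll":0,"jaw":0},
    {"delta_pos":[0,0,2],"roll":0,"jaw":0},
    {"delta_pos":[0,0,2],"roll":0,"jaw":0},
    {"delta_pos":[0,0,2],"roll":0,"jaw":0},
    {"delta_pos":[0,0,2],"roll":0,"jaw":0},
    {"delta_pos":[0,0,2],"roll":0,"jaw":0},
    {"delta_pos":[0,0,0],"roll":0,"jaw":0}
  ]
}}

```text
clock: 9.85
ee_pos: [0.5158, 0.0085, 0.3234]
tcp_rot: [0.0, 0.601, 0.799, 0.0]
wrist_force: [-0.0, 0.5, 1.1]
gripper_width: 0.0001
grip_force: 0.4
```

{"method": "drive_tool", "body": {
  "plan": [
    {"delta_pos":[0,0,2],"roll":0,"jaw":0},
    {"delta_pos":[0,0,2],"roll":0,"jaw":0},
    {"delta_pos":[0,0,2],"roll":0,"jaw":0},
    {"delta_pos":[0,0,2],"roll":0,"jaw":0},
    {"delta_pos":[0,0,0],"roll":0,"jaw":0},
    {"delta_pos":[0,0,0],"roll":0,"jaw":0}
  ]
}}

```text
clock: 10.35
ee_pos: [0.5155, 0.0081, 0.3148]
tcp_rot: [-0.0, 0.602, 0.799, -0.001]
wrist_force: [-0.2, 1.0, -0.5]
gripper_width: -0.0001
grip_force: 0.0
```

Tip is at 141.8 mm; 6.3 mm remain to the seat.

{"method": "drive_tool", "body": {
  "plan": [
    {"delta_pos":[0,0,2],"roll":0,"jaw":0},
    {"delta_pos":[0,0,2],"roll":0,"jaw":0},
    {"delta_pos":[0,0,1.5],"roll":0,"jaw":0},
    {"delta_pos":[0,0,0],"roll":0,"jaw":0},
    {"delta_pos":[0,0,0],"roll":0,"jaw":0}
  ]
}}

```text
clock: 10.77
ee_pos: [0.5156, 0.0081, 0.3094]
tcp_rot: [0.0, 0.601, 0.799, -0.001]
wrist_force: [-0.5, 0.2, 0.2]
gripper_width: -0.0002
grip_force: 0.1
```

{"method": "drive_tool", "body": {
  "plan": [
    {"delta_pos":[0,0,1],"roll":0,"jaw":0},
    {"delta_pos":[0,0,1],"roll":0,"jaw":0},
    {"delta_pos":[0,0,0],"roll":0,"jaw":0},
    {"delta_pos":[0,0,0],"roll":0,"jaw":0}
  ]
}}

```text
clock: 11.1
ee_pos: [0.5155, 0.0083, 0.3087]
tcp_rot: [0.0, 0.601, 0.799, 0.0]
wrist_force: [-4.2, 3.1, 11.9]
gripper_width: -0.0002
grip_force: 5.6
```

{"method": "drive_tool", "body": {
  "plan": [
    {"delta_pos":[0,0,1],"roll":0,"jaw":0},
    {"delta_pos":[0,0,0],"roll":0,"jaw":0},
    {"delta_pos":[0,0,0],"roll":0,"jaw":0}
  ]
}}

```text
clock: 11.35
ee_pos: [0.5155, 0.0084, 0.3085]
tcp_rot: [0.0, 0.601, 0.799, 0.0]
wrist_force: [-5.2, 2.3, 18.6]
gripper_width: -0.0003
grip_force: 9.0
```

It seated at 135.5 mm with 18 N. Retreating straight up and right for a check view.

{"method": "drive_tool", "body": {
  "plan": [
    {"delta_pos":[0,0,-8],"roll":0,"jaw":0},
    {"delta_pos":[0,0,-35],"roll":0,"jaw":0},
    {"delta_pos":[0,0,-35],"roll":0,"jaw":0},
    {"delta_pos":[-20,0,-15],"roll":0,"jaw":0},
    {"delta_pos":[-37,0,0],"roll":0,"jaw":0},
    {"delta_pos":[-30,0,0],"roll":0,"jaw":0},
    {"delta_pos":[0,0,0],"roll":0,"jaw":0},
    {"delta_pos":[0,0,0],"roll":0,"jaw":0},
    {"delta_pos":[0,0,0],"roll":0,"jaw":0}
  ]
}}

```text
clock: 12.1
ee_pos: [0.5393, -0.0753, 0.3991]
tcp_rot: [-0.001, 0.602, 0.799, -0.0]
wrist_force: [-1.0, 0.2, 0.0]
gripper_width: 0.0
grip_force: 0.0
```

```bash
python3 - <<'E'
from h import *
im=get_image("wrist");k=512/796
Rz=R.from_euler('z',.2801).as_matrix();o=np.array([.4992,.0458,0])
D=lambda x,y,z:Rz@np.array([x,y,z])/1000+o
print("expect top R edge, tail far edge seated",[(proj(im,D(6,*p))[0]/k).round() for p in((-52,135.5),(-111,108.5),(-139,108.5))])
for q in(.4,.5,.6,.7):
  print(q,[(proj(im,D(-38,-32*np.sin(t),80+32*np.cos(t)))[0]/k).round(0) for t in(q-.2,q-.2+np.pi/2)])
cv2.imwrite("pics/w6.png",cv2.resize(im["pixels"],(796,597),interpolation=cv2.INTER_CUBIC))
for y,z in((-20,135),(-30,135),(-45,135),(-118,108),(-125,108),(-134,108)):
  u,v=proj(im,D(8,y,z))[0];print(((world(im,u,v)-o)@Rz*1000).round(1))
E
```

```text
expect top R edge, tail far edge seated [array([404., 134.]), array([404., 253.]), array([404., 306.])]
0.4 [array([305.,  27.]), array([320.,  90.])]
0.5 [array([306.,  35.]), array([321.,  88.])]
0.6 [array([306.,  42.]), array([322.,  87.])]
0.7 [array([307.,  50.]), array([322.,  84.])]
[  8.  -20.  135.4]
[  8.  -30.1 136.6]
[  8.  -45.  137.4]
[   8.  -117.7  109. ]
[   8.  -124.6  109.2]
[   8.  -133.8  108.7]
```

View pics/w6.png

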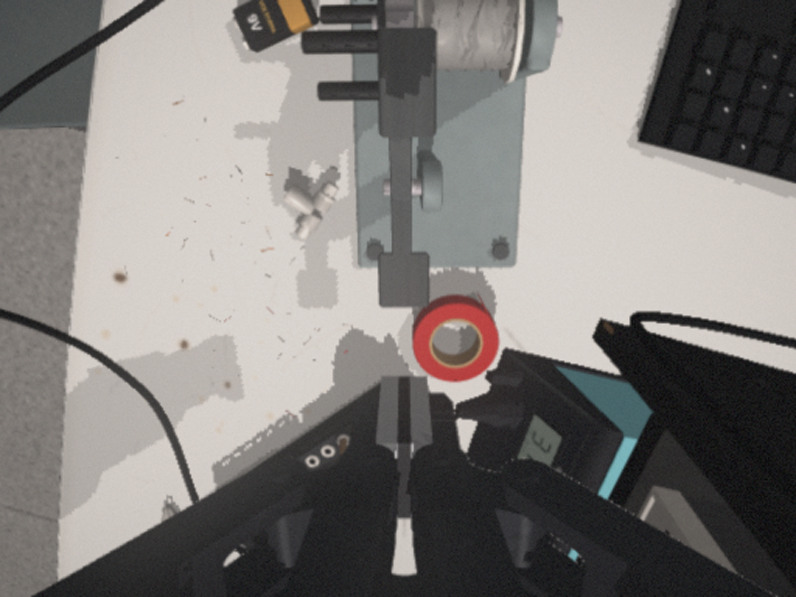

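The pawl is flat, with its top edge at (408,136) and tail at (404,280). That matches the seated prediction, with plate heights of about 136 and 109 mm. The top peg tip is at (304,41), which gives q≈0.6. The loose things in this view (battery, tee, tape roll) look unmoved. Handing in.

```bash
python3 -c "
from rig import *
print(finish_job())"
```

```text
the job is handed in; nothing more can be done
None
```

The pawl was lifted to its stop, the wheel turned back one notch to about 0.6 rad and the pawl fully reseated; I handed the job in at about 12 s with the arm clear.

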